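Line up two mailing tubes for labelling

ROBOT

A 6-joint arm with a two-finger parallel gripper is mounted at the origin on the work surface. World frame = base frame: x ahead of the robot, y to its left, z up, the work surface at z = 0. Lengths are in m, angles in rad, forces in N, time in s.
With the tool pointing down it reaches from about 0.325 to 0.9 m from the base axis. Payload 6.1 kg.
Tool frame: the origin (TCP) lies midway between the tips of the shut fingers; the grasp point (between the pads) lies 19 mm behind it (manip.grip_depth is the distance from the TCP to the grasp point, in m); z points along the fingers, y is the line along which they close (so a half turn about z gives the same grasp; the last joint's range is limited). The gripper opens to 87 mm and grips with 3 to 60 N. Pads are 19 mm wide; open, the fingers measure 117 mm over their backs; the gripper's body (75 mm by 190 mm) begins 51 mm behind the grasp point.
Start: joints at [-1.305, 0.22, 1.526, -0, 1.395, -0.126], TCP at [0.239, -0.578, 0.223] pointing down, gripper open.
Joint ranges: [-2.98, 2.98], [-0.91, 2.08], [0.09, 2.57], [-1.24, 4.39], [0.2, 2.65], [-2.68, 2.68]. Speed limits (rad/s): [2.57, 2.57, 3.01, 3.14, 3.14, 3.14].

INTERFACE

Orientations are given as [roll, pitch, yaw] about the fixed x, y, z axes, in that order (R = Rz(yaw) Ry(pitch) Rx(roll)).
In Python, from cell import manip, cams, workorder gives the robot as it stands. The module is installed in compiled form; this text tells all that it offers.
- The arm moves only by the tool jog_arm, never from a script. Its argument "increments" is a list of rows, each an object with "travel": the shift along the world's x, y, z in m, a list of three; "angular": the turn, a rotation vector about the world's x, y, z in degrees, a list of three. A call has 1 to 12 rows; each row shifts and turns the commanded pose from where the row before left it; what a row does not reach is not made up. A row lasts 1/8 s, in which the tool goes at most 62.5 mm and 10.7 degrees, less where a joint would pass 70% of its speed; a pose out of reach is approached as far as the arm can. A call is refused whole if a number of a shift passes 0.0625 or a number of a turn 10.7, either way. A call with a gripper value outside its range is refused whole. "fingers" is the closure, from 0 (fully open) to 1 (shut), set as the call begins (left out, the last holds). The fingers move at their own pace and stop on an object; "force" is the grip in N (left out, the last holds). Time passes only in rows, so rows that do not move let the fingers close. It gives the time, the measured TCP pose, the force, the opening and the grip force at its end, in the units of the state.
- manip.state(): the state, without advancing time (a new reading comes with each control period).
- cams.capture(name): name is "scene" or "top" or "wrist"; returns a dict with "color" (400x640x3 uint8, blue, green, red), "vertical_fov" (degrees; the focal length in pixels is half the picture's height over the tangent of half this angle, whatever the lens; pixels are square), "cx", "cy" (the principal point, pixels), "R" (3x3) and "t" (3): a world point X has camera coordinates R X + t; the wrist camera has in their place "mount" (4x4, takes a point from camera to tool coordinates, whose origin is the TCP and whose axes are the flange's). Camera axes: x right, y down, z forward; pixel columns grow to the right and rows downward; lengths in m; the calibration is good to about 2 mm. A picture is of the moment at which its call begins: read the wrist's pose just before it. There is no depth.
- workorder.job_done(): hands the job in; it is judged then, once.
The state is a dict: "clock": time; "joint_positions": joint angles; "joint_velocities": joint speeds; "tau": joint torques, N m; "position": TCP position; "tcp_rot": TCP orientation; "ft_force": force on the tool from outside, world axes, zero at the start; "torque": the same for the moment, N m; "opening": finger opening in m; "gripper_force": force on a finger pad.
Only numpy, scipy, OpenCV 4.12 (cv2) and the standard library are available. Lean on these libraries where they do the work, as an engineer would, in place of code of your own. Each camera call takes 0.05 s, during which the arm holds its last target. There are 200 camera calls.

TASK

Two mailing tubes lie against the rails of the layout board and must be lined up for labelling. With the fingertips, roll the long tube gently across the board until it lies centred along the black line, then roll the short tube onto the line in the same way. Only push them: do not pick up or drag the tubes, and leave everything else on the desk where it is.

Things in the scene. Friction and masses are not known exactly. Their poses are not given: they have to be found in the camera images.
- long_tube: The long tube: closed cardboard mailing tube 180 mm long, 60 mm in diameter, about 0.16 kg, white end caps, lying by one of the board's rails (either). Origin at mid-length on its axis (36 mm above the desk); y runs along it, x and z turn as it rolls (z starts up). Glossy card, friction about 0.25: pushed level from behind at 40 to 52 mm above the desk it rolls (nearer the top it can jam); left alone it stays; after 40 mm/s it coasts a few mm.
- short_tube: The short tube: closed cardboard mailing tube 110 mm long, 60 mm in diameter, about 0.16 kg, white end caps, lying by one of the board's rails (either). Origin at mid-length on its axis (36 mm above the desk); y runs along it, x and z turn as it rolls (z starts up). Rolls like the long one.
- line: Straight black line on the board, 6 mm wide, 440 mm long, flat. Origin at its middle on the board's surface (6 mm above the desk); y runs along the line, x across it. Nearly parallel to the tubes, 55 to 115 mm from where they start. The tubes start on opposite sides of it, one at its left half and one at its right half
- board: Fixed layout board: grey plate 264 x 460 x 6 mm (x, y, z) with an aluminium rail 12 mm wide along its near and far edges (centres at x = -126 and +126 mm), tops 40 mm above the desk. Origin under its centre, z up. Each tube starts about 3 to 10 mm from its rail: no finger fits down behind it, but one passes over the rail and meets the tube's upper part, 40 to 66 mm above the desk
- glue_stick: Bystander: white glue stick, 28 mm in diameter, 90 mm tall, standing on the board by the far rail, near the middle of the rail's length. Origin at the centre of its foot
- eraser: Bystander: white eraser 22 x 50 x 14 mm (x, y, z) lying on the board by the near rail, beyond the line from the far tube. Origin at the centre of its underside
- mug: Bystander: white mug, 80 mm in diameter, 92 mm tall, on the desk left of the board. Origin under its centre
- tape_roll: Bystander: roll of clear tape, 100 mm in diameter, 48 mm high, lying flat right of the board. Origin under its centre
- stapler: Bystander: black stapler 130 x 34 x 40 mm right of the board. Origin under its centre
- mouse: Bystander: black computer mouse 100 x 58 x 29 mm left of the board. Origin under its centre

How it is judged:
On the way, in this order (a step that is already met when the one before it is completed fails the run):
1. the long tube has been rolled: turned by more than 1 rad about its axis (angle between long_tube's own z axis and vertical above 1 rad).
2. the long tube lies still along the line, within 10 mm and 8 degrees (x of long_tube in the frame of line between -0.01 and 0.01 m and y of long_tube in the frame of line between -0.14 and 0.14 m and angle between the y axis of long_tube and the y axis of line, either way round below 0.14 rad and height (world z) of long_tube between 0.033 and 0.04 m and linear speed of long_tube below 0.01 m/s and angular speed of long_tube below 0.3 rad/s), for 0.2 s.
3. the short tube has been rolled: turned by more than 1 rad about its axis (angle between short_tube's own z axis and vertical above 1 rad).
At the end, for the whole second after the job is handed in: Both tubes lie at rest on the board with their centres within 10 mm of the line's centre line (measured across it) and within 140 mm of its middle along it, their axes within 0.14 rad (8 degrees) of the line's direction (all of step 2 and x of short_tube in the frame of line between -0.01 and 0.01 m and y of short_tube in the frame of line between -0.14 and 0.14 m and angle between the y axis of short_tube and the y axis of line, either way round below 0.14 rad and height (world z) of short_tube between 0.033 and 0.04 m and linear speed of short_tube below 0.01 m/s and angular speed of short_tube below 0.3 rad/s); the robot touches nothing.
It fails at once if the long tube is lifted off the board (height (world z) of long_tube above 0.05 m).
It fails at once if the long tube is pressed hard by the fingers (over 40 N) (contact force between the fingers and long_tube above 40 N).
It fails at once if the short tube is lifted off the board (height (world z) of short_tube above 0.05 m).
It fails at once if the short tube is pressed hard by the fingers (over 40 N) (contact force between the fingers and short_tube above 40 N).
It fails at once if one of the other loose things on the desk is shifted by more than 20 mm or knocked over (distance of any of glue_stick, eraser, mug, tape_roll, stapler, mouse from where it was at the start of the episode above 0.02 m or angle between any of glue_stick, eraser, mug, tape_roll, stapler, mouse's own z axis and vertical above 0.5 rad).
It also fails if it takes over 48 s, if anything falls off the work surface, if the arm or the gripper's body presses on something with over 40 N, if the wrist force passes 120 N, or if a joint passes its speed limit or range.

## Working session

There is one attempt and no reset: what is moved stays moved. The work goes in short steps, Python scripts to look and compute and a tool call to move; the robot and the scene stay as the last step left them, time stands still between calls to the robot, and variables do not carry over. Pictures are saved under pics/ and viewed, at most 10 in all, crops included, and the job is handed in when it is done.

Besides the shell and the picture viewer there is one more tool, called after ">>>" as name(argument=value, ...), one argument or row to a line, values as JSON. jog_arm: Moves the arm, as the interface text tells. Its arguments: {"type":"object","properties":{"increments":{"type":"array"},"fingers":{"type":"number"},"force":{"type":"number"}},"required":["increments"]}

```bash
mkdir -p pics
cat > h.py <<'E'
from cell import manip,cams,workorder
import numpy as np, cv2
def ray(c,u,v,z):
    f=c["color"].shape[0]/2/np.tan(np.radians(c["vertical_fov"])/2)
    R=np.array(c["R"]);t=np.array(c["t"])
    C=-R.T@t; d=R.T@np.array([(u-c["cx"])/f,(v-c["cy"])/f,1])
    return C+d*(z-C[2])/d[2]
E
python3 - <<'E'
from h import *
for n in("top","scene"):
    c=cams.capture(n); cv2.imwrite(f"pics/{n}0.png",c["color"])
    print(n,c["vertical_fov"],c["cx"],c["cy"],-np.array(c["R"]).T@np.array(c["t"]))
print(manip.state())
E
```

```text
top 42.921150908600715 320.1159955916146 200.12349556731803 [0.44652707 0.00509727 1.53559286]
scene 42.87501852142766 322.02876705829937 204.22101683446417 [ 1.05444626 -0.99223879  0.88759048]
{'clock': 0.1, 'joint_positions': array([-1.30512255e+00,  2.21136553e-01,  1.52749576e+00, -3.41554931e-06,
        1.39471198e+00, -1.26090846e-01]), 'joint_velocities': array([ 9.49288498e-05, -1.31132141e-03, -1.94658607e-03, -2.23773988e-03,
        1.21552728e-03,  1.03579417e-03]), 'tau': array([ 7.77651749e-04, -4.95944130e+01, -3.88519156e+01,  7.03119440e-02,
        5.15872648e-02, -5.46608067e-05]), 'position': array([ 0.23848954, -0.57710157,  0.22155379]), 'tcp_rot': array([-3.13985450e+00, -2.16945452e-04,  3.91765039e-01]), 'ft_force': array([ 0.11783032,  0.68920485, -0.31556465]), 'torque': array([-0.0368269 , -0.01228691, -0.02660818]), 'gripper_force': 0.0, 'opening': 0.08701402783087517}
```

View pics/top0.png

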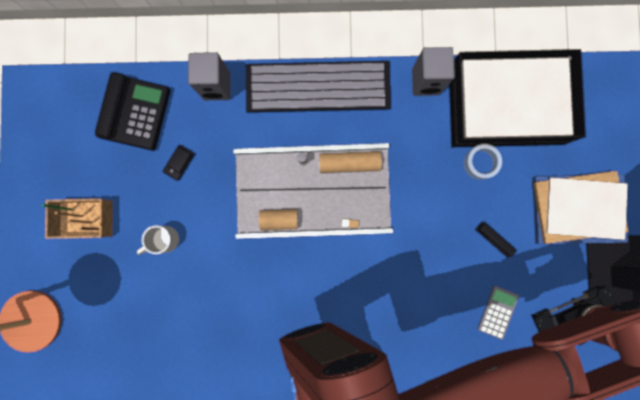

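View pics/scene0.png

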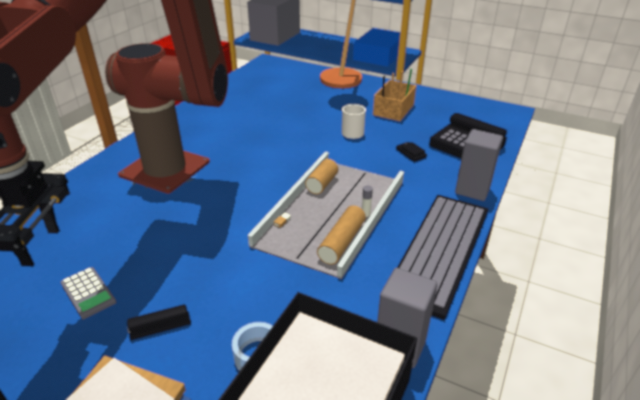

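The top view has world +x up and −y to the right. The long tube is at about (350,162) by the far rail and the short tube at about (279,219) by the near rail. The line runs from (240,189) to (386,187), the glue stick is at (305,157) and the eraser at (350,223). The scene view confirms the layout.

```bash
cat >> h.py <<'E'
def measure(c,pr=True):
    im=c["color"]; hsv=cv2.cvtColor(im,cv2.COLOR_BGR2HSV)
    m=((hsv[...,0]>5)&(hsv[...,0]<25)&(hsv[...,1]>80)&(hsv[...,2]>60)).astype(np.uint8)
    m[:140]=0;m[242:]=0;m[:,:232]=0;m[:,395:]=0
    out={}
    for k in cv2.findContours(m,cv2.RETR_EXTERNAL,cv2.CHAIN_APPROX_NONE)[0]:
        if cv2.contourArea(k)<300: continue
        (u,v),s,a=cv2.minAreaRect(k)
        M=cv2.moments(k);u,v=M["m10"]/M["m00"],M["m01"]/M["m00"]
        ang=.5*np.arctan2(2*M["mu11"],M["mu20"]-M["mu02"]); d=np.array([np.cos(ang),np.sin(ang)])
        A=ray(c,u,v,.04);B=ray(c,*(np.array([u,v])+20*d),.04)
        dd=A-B; L=max(s)
        out["long" if L>50 else "short"]=(A[:2],np.arctan2(-dd[0],dd[1]),s)
    return out
def line(c):
    g=cv2.cvtColor(c["color"],cv2.COLOR_BGR2GRAY).astype(float)
    P=[]
    for u in list(range(246,300))+list(range(310,382)):
        s=g[181:195,u]; w=np.clip(np.median(s)-8-s,0,None)
        if w.sum()>15: P.append(ray(c,u,181+(w*np.arange(14)).sum()/w.sum(),.006)[:2])
    P=np.array(P); k=np.polyfit(P[:,1],P[:,0],1)
    r=P[:,0]-np.polyval(k,P[:,1]); P=P[abs(r)<.004]; return np.polyfit(P[:,1],P[:,0],1),P[:,1].min(),P[:,1].max(),np.std(r)
E
python3 - <<'E'
from h import *
c=cams.capture("top")
k,a,b,s=line(c);print("line",k,a,b,s)
for n,(p,an,sz) in measure(c).items(): print(n,p,an,sz,"xoff",p[0]-np.polyval(k,p[1]))
for n,u,v,z in(("glue",303,157,.09),("eraser",350,223,.015),("railL_far",236,151,.04),("railR_far",388,146,.04),("nearL",236,236,.04),("nearR",392,231,.04)): print(n,ray(c,u,v,z))
im=c["color"][135:245,225:400];cv2.imwrite("pics/t1.png",cv2.resize(im,None,fx=4.5,fy=4.5,interpolation=cv2.INTER_CUBIC))
w=cams.capture("wrist");print(np.array(w["mount"]),w["vertical_fov"],w["cx"],w["cy"])
E
```

```text
line [0.00236589 0.57642961] -0.16630891493808803 0.2411104722688337 0.0002220610160398363
short [0.48507572 0.14306798] 0.021461609971866226 (19.0, 37.0) xoff -0.09169237328093
long [ 0.65060289 -0.07314017] 0.017677267835331734 (18.061691284179688, 60.51406478881836) xoff 0.0743463212616512
glue [0.66032634 0.06375055 0.09      ]
eraser [ 0.47007955 -0.06999283  0.015     ]
railL_far [0.68986702 0.26432861 0.04      ]
railR_far [ 0.69518393 -0.18652079  0.04      ]
nearL [0.43822378 0.26674939 0.04      ]
nearR [ 0.44382247 -0.19120258  0.04      ]
[[-4.56507318e-04 -9.63219223e-01 -2.68716430e-01  7.38510046e-02]
 [ 9.99999890e-01 -4.69665848e-04 -1.53176128e-05  2.92490439e-04]
 [-1.11452711e-04 -2.68716407e-01  9.63219331e-01 -1.62288408e-01]
 [ 0.00000000e+00  0.00000000e+00  0.00000000e+00  1.00000000e+00]] 62.60838815156222 322.98439632520257 200.44107524800447
```

View pics/t1.png

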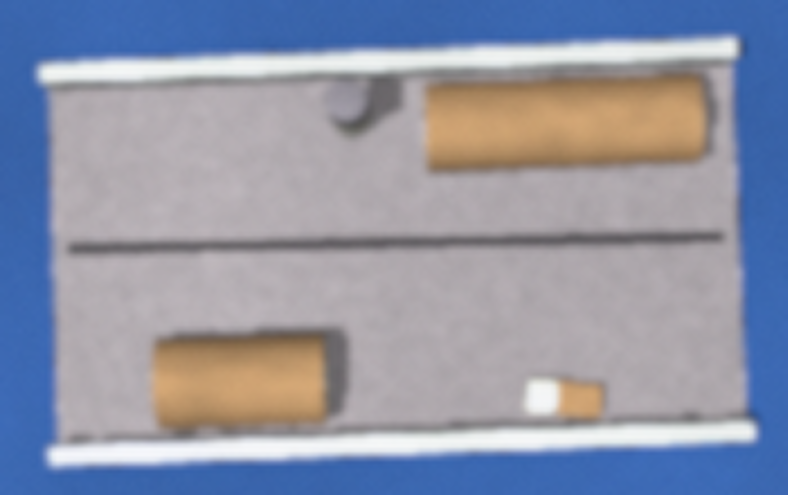

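Viewed at 4.5x, the crop shows the line clear, the long tube 74 mm beyond it (+x) and the short tube 92 mm before it (−x). All angles are nearly zero. I'll move behind the far rail with the fingers open and spread along y.

>>> jog_arm(
  increments=[
    {"travel":[0.042,0.042,0],"angular":[0,0,-1.87]},
    {"travel":[0.042,0.042,0],"angular":[0,0,-1.87]},
    {"travel":[0.042,0.042,0],"angular":[0,0,-1.87]},
    {"travel":[0.042,0.042,0],"angular":[0,0,-1.87]},
    {"travel":[0.042,0.042,0],"angular":[0,0,-1.87]},
    {"travel":[0.042,0.042,0],"angular":[0,0,-1.87]},
    {"travel":[0.042,0.042,0],"angular":[0,0,-1.87]},
    {"travel":[0.042,0.042,0],"angular":[0,0,-1.87]},
    {"travel":[0.042,0.042,0],"angular":[0,0,-1.87]},
    {"travel":[0.042,0.042,0],"angular":[0,0,-1.87]},
    {"travel":[0.042,0.042,0],"angular":[0,0,-1.87]},
    {"travel":[0.042,0.042,0],"angular":[0,0,-1.87]},
  ],
  fingers=0,
)

```text
clock: 1.7
position: [0.7437, -0.0721, 0.2222]
tcp_rot: [3.142, 0.0, -0.001]
ft_force: [1.6, -2.2, 0.8]
opening: 0.087
gripper_force: 0.0
```

Now I'll descend to z≈0.046 at x≈0.745.

>>> jog_arm(
  increments=[
    {"travel":[0,0,-0.04]},
    {"travel":[0,0,-0.05]},
    {"travel":[0,0,-0.045]},
    {"travel":[0,0,-0.03]},
    {"travel":[0,0,-0.011]},
    {"travel":[0,0,0]},
  ],
)

```text
$.increments[0]: bad value
```

Run:
```python
from h import *
c=cams.capture("scene")
cv2.imwrite("pics/s1.png",cv2.resize(c["color"][140:300,220:460],None,fx=3,fy=3))
print(manip.state()["position"],manip.state()["ft_force"])
```

```text
[ 0.74707918 -0.0651767   0.22050089] [-4.7462619   3.91348074  0.02224273]
```

View pics/s1.png

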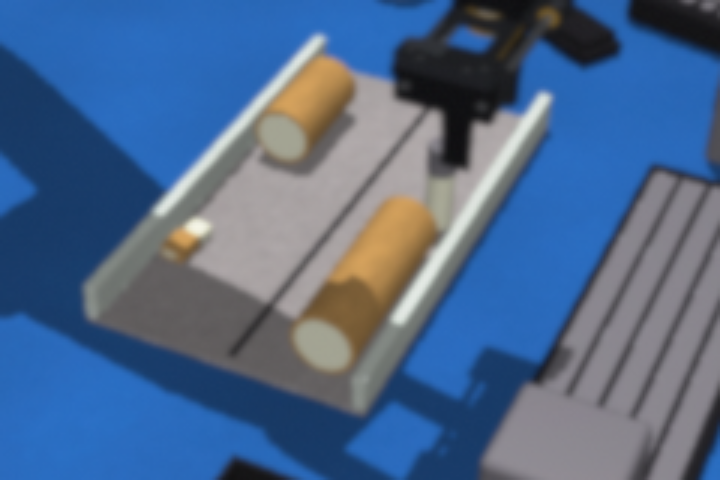

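The picture shows the gripper still high and nothing disturbed. Rows need both fields, so I'll descend again with them filled in.

>>> jog_arm(
  increments=[
    {"travel":[0,0,-0.04],"angular":[0,0,0]},
    {"travel":[0,0,-0.05],"angular":[0,0,0]},
    {"travel":[0,0,-0.045],"angular":[0,0,0]},
    {"travel":[0,0,-0.03],"angular":[0,0,0]},
    {"travel":[0,0,-0.011],"angular":[0,0,0]},
    {"travel":[0,0,0],"angular":[0,0,0]},
    {"travel":[0,0,0],"angular":[0,0,0]},
  ],
)

```text
clock: 2.62
position: [0.7441, -0.074, 0.0489]
tcp_rot: [3.141, -0.003, 0.0]
ft_force: [0.4, -0.3, -0.1]
opening: 0.0868
gripper_force: 0.0
```

>>> jog_arm(
  increments=[
    {"travel":[-0.016,0,-0.002],"angular":[0,0,0]},
    {"travel":[-0.016,0,0],"angular":[0,0,0]},
    {"travel":[-0.01,0,0],"angular":[0,0,0]},
    {"travel":[-0.005,0,0],"angular":[0,0,0]},
    {"travel":[-0.004,0,0],"angular":[0,0,0]},
    {"travel":[-0.004,0,0],"angular":[0,0,0]},
    {"travel":[-0.004,0,0],"angular":[0,0,0]},
    {"travel":[-0.004,0,0],"angular":[0,0,0]},
    {"travel":[-0.004,0,0],"angular":[0,0,0]},
    {"travel":[-0.004,0,0],"angular":[0,0,0]},
  ],
)

```text
clock: 3.88
position: [0.6714, -0.0736, 0.0445]
tcp_rot: [-3.142, 0.0, 0.0]
ft_force: [-0.5, -0.0, 0.6]
opening: 0.0868
gripper_force: 0.0
```

```bash
cat > s.py <<'E'
from h import *
import sys
c=cams.capture("scene")
cv2.imwrite(sys.argv[1],cv2.resize(c["color"][140:300,220:460],None,fx=3,fy=3))
s=manip.state();print(s["clock"],s["position"],s["ft_force"])
E
python3 s.py pics/s2.png
```

```text
3.925 [ 0.67093723 -0.07360111  0.04441246] [ 0.74399575  0.05299573 -0.5740747 ]
```

View pics/s2.png

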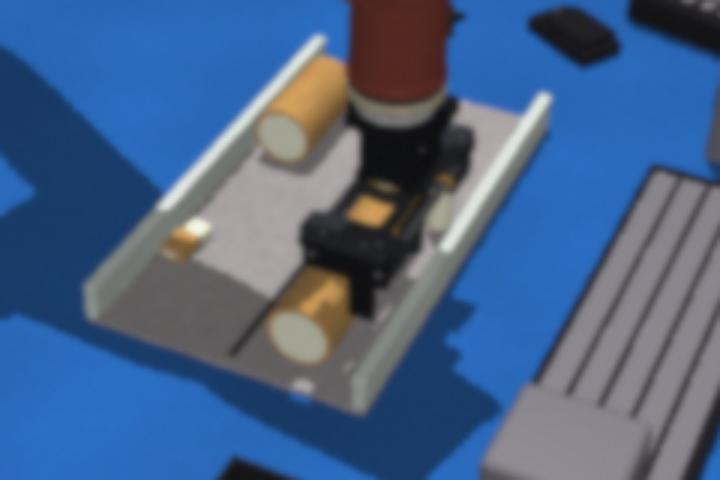

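The tube has rolled ahead of the fingers: its end cap is at crop (298,337), from (325,343) before. The glue stick is untouched. I'll continue, slowing towards the end and stopping short.

>>> jog_arm(
  increments=[
    {"travel":[-0.004,0,0],"angular":[0,0,0]},
    {"travel":[-0.004,0,0],"angular":[0,0,0]},
    {"travel":[-0.004,0,0],"angular":[0,0,0]},
    {"travel":[-0.004,0,0],"angular":[0,0,0]},
    {"travel":[-0.004,0,0],"angular":[0,0,0]},
    {"travel":[-0.004,0,0],"angular":[0,0,0]},
    {"travel":[-0.004,0,0],"angular":[0,0,0]},
    {"travel":[-0.003,0,0],"angular":[0,0,0]},
    {"travel":[-0.003,0,0],"angular":[0,0,0]},
    {"travel":[-0.003,0,0],"angular":[0,0,0]},
    {"travel":[-0.002,0,0],"angular":[0,0,0]},
    {"travel":[-0.002,0,0],"angular":[0,0,0]},
  ],
)

```text
clock: 5.42
position: [0.6306, -0.0736, 0.0446]
tcp_rot: [3.142, -0.0, 0.0]
ft_force: [0.3, 0.1, -0.2]
opening: 0.0867
gripper_force: 0.0
```

```bash
cat > cap.py <<'E'
from h import *
# long-tube right end cap centre in scene: whitish blob beside cardboard
c=cams.capture("scene"); s=manip.state();print(s["clock"],s["position"],s["ft_force"])
f=200/np.tan(np.radians(c["vertical_fov"])/2)
hsv=cv2.cvtColor(c["color"],cv2.COLOR_BGR2HSV)
p=cv2.imread("pics/s1.png");
for nm,im in(("start",cv2.imread("pics/scene0.png")),("now",c["color"])):
    h=cv2.cvtColor(im,cv2.COLOR_BGR2HSV)
    m=((h[...,0]>5)&(h[...,0]<25)&(h[...,1]>80)&(h[...,2]>50)).astype(np.uint8); m[:150]=0;m[275:]=0;m[:,:290]=0;m[:,375:]=0
    g=((h[...,1]<60)&(h[...,2]>150)).astype(np.uint8); g[:225]=0;g[275:]=0;g[:,:290]=0;g[:,338:]=0
    n,l,st,ce=cv2.connectedComponentsWithStats(g)
    for i in range(1,n):
        if st[i,4]>60: print(nm,st[i],ce[i],ray(c,*ce[i],.036))
cv2.imwrite("pics/s3.png",cv2.resize(c["color"][140:300,220:460],None,fx=3,fy=3))
E
python3 cap.py
```

```text
5.475 [ 0.63036957 -0.0736524   0.04453584] [-0.04823393 -0.15237694  0.91226887]
start [ 290  225   47   50 1382] [310.51085384 245.71852388] [ 0.60512121 -0.148013    0.036     ]
now [290 225  16   9 104] [296.96153846 228.07692308] [ 0.54150936 -0.10301845  0.036     ]
now [296 240  17  15 194] [304.25773196 246.89175258] [ 0.59326963 -0.1590309   0.036     ]
```

View pics/s3.png

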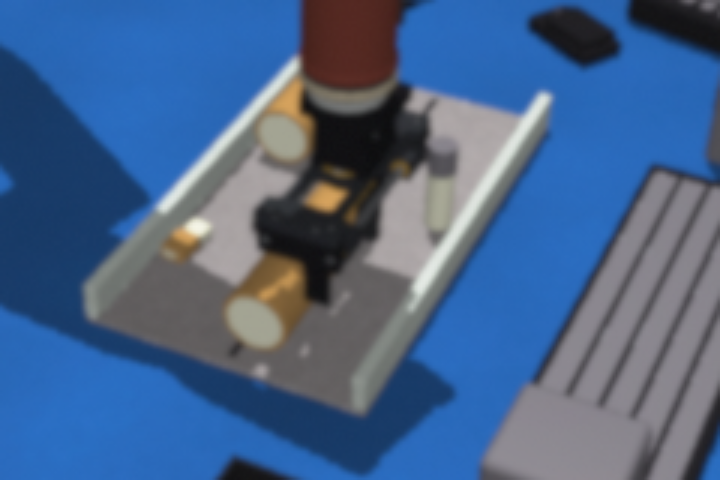

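The cap is at crop (255,318), so x≈0.594 and about 17 mm remains. I'll creep 15 mm, back off slightly, then retreat upward so the top camera has a clear view.

>>> jog_arm(
  increments=[
    {"travel":[-0.003,0,0],"angular":[0,0,0]},
    {"travel":[-0.003,0,0],"angular":[0,0,0]},
    {"travel":[-0.003,0,0],"angular":[0,0,0]},
    {"travel":[-0.002,0,0],"angular":[0,0,0]},
    {"travel":[-0.002,0,0],"angular":[0,0,0]},
    {"travel":[-0.001,0,0],"angular":[0,0,0]},
    {"travel":[-0.001,0,0],"angular":[0,0,0]},
    {"travel":[0,0,0],"angular":[0,0,0]},
    {"travel":[0.01,0,0.01],"angular":[0,0,0]},
    {"travel":[0.015,0,0.04],"angular":[0,0,0]},
    {"travel":[0,0,0.06],"angular":[0,0,0]},
    {"travel":[0,0,0.06],"angular":[0,0,0]},
  ],
)

```text
clock: 6.98
position: [0.6412, -0.0736, 0.217]
tcp_rot: [3.142, -0.001, 0.0]
ft_force: [1.2, -0.6, -0.5]
opening: 0.0872
gripper_force: 0.0
```

>>> jog_arm(
  increments=[
    {"travel":[-0.05,-0.01,0.02],"angular":[0,0,0]},
    {"travel":[-0.06,-0.01,0],"angular":[0,0,0]},
    {"travel":[-0.06,-0.015,0],"angular":[0,0,0]},
    {"travel":[-0.05,-0.03,0],"angular":[0,0,0]},
    {"travel":[-0.02,-0.05,0],"angular":[0,0,0]},
    {"travel":[0,-0.06,0],"angular":[0,0,0]},
    {"travel":[0,-0.06,0],"angular":[0,0,0]},
    {"travel":[0,-0.06,0],"angular":[0,0,0]},
  ],
)

```text
clock: 7.98
position: [0.401, -0.3712, 0.2361]
tcp_rot: [3.14, -0.002, -0.0]
ft_force: [0.9, 0.4, 1.0]
opening: 0.0873
gripper_force: 0.0
```

Run:
```python
from h import *
c=cams.capture("top");cv2.imwrite("pics/t2.png",cv2.resize(c["color"][125:255,215:410],None,fx=4,fy=4))
k=np.array([0.00236589,0.57642961])
for n,(p,an,sz) in measure(c).items(): print(n,p,an,sz,"xoff",p[0]-np.polyval(k,p[1]))
print(manip.state()["position"],manip.state()["clock"])
```

```text
short [0.48498813 0.14310105] 0.018624115042122934 (19.0, 37.0) xoff -0.0917800371774275
long [ 0.57314575 -0.07544222] 0.016173670769722842 (18.57985496520996, 61.40235137939453) xoff -0.0031053711250149663
[ 0.39992584 -0.3778075   0.23522405] 8.025
```

View pics/t2.png

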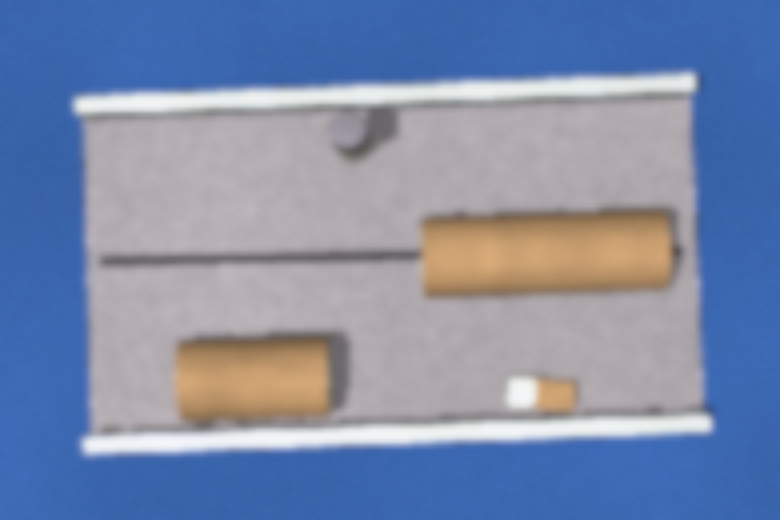

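The long tube is now centred on the line, about 3 mm off, with y near −0.10 relative to the line's middle. Nothing else has moved. Next is the short tube, approached from behind the near rail with the fingers at about 50 mm opening.

>>> jog_arm(
  increments=[
    {"travel":[0,0.03,0],"angular":[0,0,0]},
    {"travel":[0,0.05,0],"angular":[0,0,0]},
    {"travel":[0,0.055,0],"angular":[0,0,0]},
    {"travel":[0,0.055,0],"angular":[0,0,0]},
    {"travel":[0,0.055,0],"angular":[0,0,0]},
    {"travel":[0,0.055,0],"angular":[0,0,0]},
    {"travel":[0,0.055,0],"angular":[0,0,0]},
    {"travel":[0,0.055,0],"angular":[0,0,0]},
    {"travel":[0,0.05,0],"angular":[0,0,0]},
    {"travel":[0,0.035,0],"angular":[0,0,0]},
    {"travel":[0,0.017,0],"angular":[0,0,0]},
    {"travel":[0,0,0],"angular":[0,0,0]},
  ],
  fingers=0.43,
)

```text
clock: 9.52
position: [0.4009, 0.1445, 0.2354]
tcp_rot: [-3.141, -0.001, 0.003]
ft_force: [-0.7, -0.9, 0.7]
opening: 0.0498
gripper_force: 0.0
```

>>> jog_arm(
  increments=[
    {"travel":[-0.003,0,-0.04],"angular":[0,0,0]},
    {"travel":[-0.003,0,-0.055],"angular":[0,0,0]},
    {"travel":[0,0,-0.05],"angular":[0,0,0]},
    {"travel":[0,0,-0.03],"angular":[0,0,0]},
    {"travel":[0,0,-0.014],"angular":[0,0,0]},
    {"travel":[0,0,0],"angular":[0,0,0]},
    {"travel":[0,0,0],"angular":[0,0,0]},
  ],
)

```text
clock: 10.4
position: [0.3962, 0.1434, 0.0471]
tcp_rot: [-3.141, -0.003, -0.0]
ft_force: [0.1, 0.6, -0.3]
opening: 0.0496
gripper_force: 0.0
```

>>> jog_arm(
  increments=[
    {"travel":[0.014,0,-0.001],"angular":[0,0,0]},
    {"travel":[0.014,0,0],"angular":[0,0,0]},
    {"travel":[0.01,0,0],"angular":[0,0,0]},
    {"travel":[0.006,0,0],"angular":[0,0,0]},
    {"travel":[0.004,0,0],"angular":[0,0,0]},
    {"travel":[0.003,0,0],"angular":[0,0,0]},
    {"travel":[0.003,0,0],"angular":[0,0,0]},
    {"travel":[0.004,0,0],"angular":[0,0,0]},
    {"travel":[0.004,0,0],"angular":[0,0,0]},
    {"travel":[0.004,0,0],"angular":[0,0,0]},
    {"travel":[0.004,0,0],"angular":[0,0,0]},
    {"travel":[0.004,0,0],"angular":[0,0,0]},
  ],
)

```text
clock: 11.9
position: [0.4689, 0.1434, 0.0445]
tcp_rot: [3.142, -0.0, 0.0]
ft_force: [0.1, -0.6, 0.8]
opening: 0.0496
gripper_force: 0.0
```

```bash
python3 s.py pics/s4.png
```

```text
11.95 [0.46949498 0.14333043 0.04467394] [-0.5690091  -0.37753834  0.10891231]
```

View pics/s4.png

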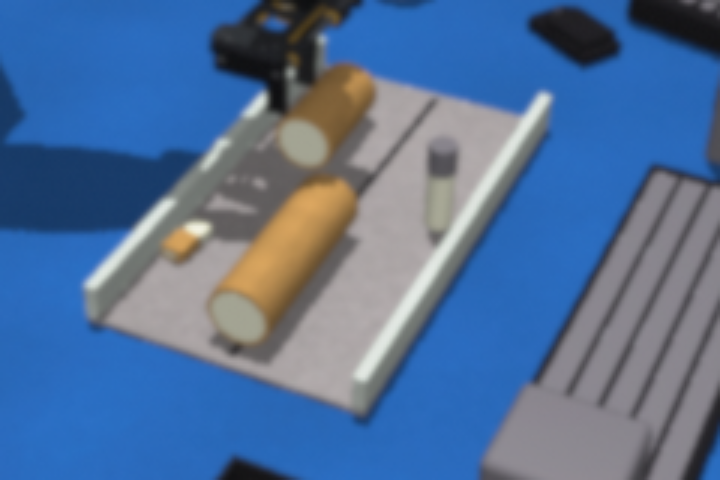

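The short tube rolls straight ahead of the fingers, with its cap at crop (304,142). The long tube stays on the line. I'll continue.

>>> jog_arm(
  increments=[
    {"travel":[0.004,0,0],"angular":[0,0,0]},
    {"travel":[0.004,0,0],"angular":[0,0,0]},
    {"travel":[0.004,0,0],"angular":[0,0,0]},
    {"travel":[0.004,0,0],"angular":[0,0,0]},
    {"travel":[0.004,0,0],"angular":[0,0,0]},
    {"travel":[0.004,0,0],"angular":[0,0,0]},
    {"travel":[0.004,0,0],"angular":[0,0,0]},
    {"travel":[0.004,0,0],"angular":[0,0,0]},
    {"travel":[0.004,0,0],"angular":[0,0,0]},
    {"travel":[0.004,0,0],"angular":[0,0,0]},
    {"travel":[0.004,0,0],"angular":[0,0,0]},
    {"travel":[0.004,0,0],"angular":[0,0,0]},
  ],
)

```text
clock: 13.45
position: [0.5169, 0.1433, 0.0445]
tcp_rot: [-3.142, 0.0, 0.0]
ft_force: [0.0, -0.3, -0.6]
opening: 0.0495
gripper_force: 0.0
```

>>> jog_arm(
  increments=[
    {"travel":[0.003,0,0],"angular":[0,0,0]},
    {"travel":[0.003,0,0],"angular":[0,0,0]},
    {"travel":[0.003,0,0],"angular":[0,0,0]},
    {"travel":[0.002,0,0],"angular":[0,0,0]},
    {"travel":[0.002,0,0],"angular":[0,0,0]},
    {"travel":[0.001,0,0],"angular":[0,0,0]},
    {"travel":[0.001,0,0],"angular":[0,0,0]},
    {"travel":[0,0,0],"angular":[0,0,0]},
    {"travel":[-0.01,0,0.005],"angular":[0,0,0]},
    {"travel":[-0.02,0,0.04],"angular":[0,0,0]},
    {"travel":[-0.02,0,0.055],"angular":[0,0,0]},
    {"travel":[0,0,0.06],"angular":[0,0,0]},
  ],
)

```text
clock: 14.95
position: [0.4789, 0.1434, 0.2053]
tcp_rot: [3.141, 0.003, 0.001]
ft_force: [1.0, 0.5, 1.0]
opening: 0.0496
gripper_force: 0.0
```

>>> jog_arm(
  increments=[
    {"travel":[-0.04,-0.03,0.02],"angular":[0,0,0]},
    {"travel":[-0.04,-0.04,0],"angular":[0,0,0]},
    {"travel":[-0.02,-0.055,0],"angular":[0,0,0]},
    {"travel":[0,-0.06,0],"angular":[0,0,0]},
    {"travel":[0,-0.06,0],"angular":[0,0,0]},
    {"travel":[0,-0.06,0],"angular":[0,0,0]},
    {"travel":[0,-0.06,0],"angular":[0,0,0]},
    {"travel":[0,-0.06,0],"angular":[0,0,0]},
    {"travel":[0,-0.05,0],"angular":[0,0,0]},
    {"travel":[0,-0.03,0],"angular":[0,0,0]},
  ],
)

```text
clock: 16.2
position: [0.3807, -0.3634, 0.2245]
tcp_rot: [3.142, 0.0, -0.002]
ft_force: [-0.2, 0.8, -0.5]
opening: 0.0495
gripper_force: 0.0
```

Run:
```python
from h import *
c=cams.capture("top");cv2.imwrite("pics/t3.png",cv2.resize(c["color"][125:255,215:410],None,fx=4,fy=4))
k=np.array([0.00236589,0.57642961])
for n,(p,an,sz) in measure(c).items(): print(n,p,an,sz,"xoff",p[0]-np.polyval(k,p[1]))
print(manip.state()["position"],manip.state()["clock"])
```

```text
short [0.57150687 0.14454827] 0.022378506909443093 (18.0, 37.0) xoff -0.005264722999126947
long [ 0.5731907  -0.07548619] 0.016695159431682156 (18.563199996948242, 61.37770080566406) xoff -0.0030603140606200174
[ 0.38047866 -0.36597854  0.22454454] 16.25
```

View pics/t3.png

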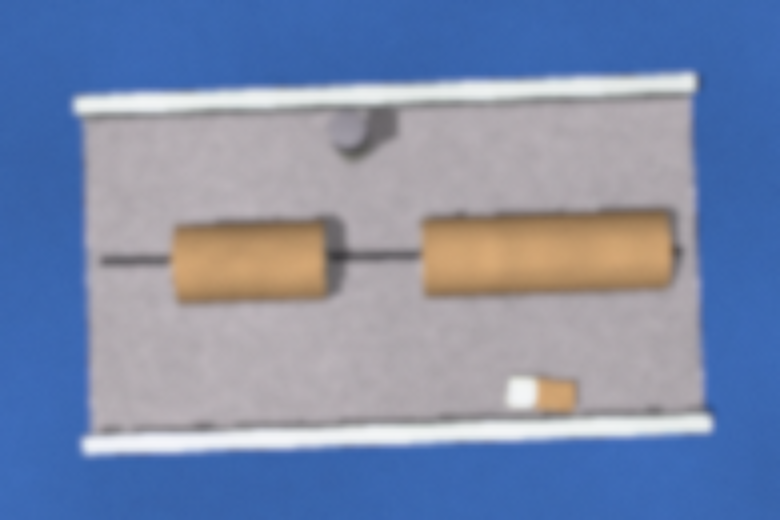

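Both tubes lie on the line: long −3 mm, short about −5 mm. There is plenty of time left, so I'll nudge the short tube about 5 mm more for margin.

>>> jog_arm(
  increments=[
    {"travel":[0,0.03,0],"angular":[0,0,0]},
    {"travel":[0,0.05,0],"angular":[0,0,0]},
    {"travel":[0,0.055,0],"angular":[0,0,0]},
    {"travel":[0,0.055,0],"angular":[0,0,0]},
    {"travel":[0,0.055,0],"angular":[0,0,0]},
    {"travel":[0,0.055,0],"angular":[0,0,0]},
    {"travel":[0,0.055,0],"angular":[0,0,0]},
    {"travel":[0.02,0.055,0],"angular":[0,0,0]},
    {"travel":[0.03,0.05,-0.02],"angular":[0,0,0]},
    {"travel":[0.03,0.03,-0.05],"angular":[0,0,0]},
    {"travel":[0.01,0.015,-0.04],"angular":[0,0,0]},
    {"travel":[0.01,0.002,-0.02],"angular":[0,0,0]},
  ],
)

```text
clock: 17.75
position: [0.4779, 0.1452, 0.0942]
tcp_rot: [3.141, 0.004, 0.002]
ft_force: [0.2, -0.6, 0.5]
opening: 0.0498
gripper_force: 0.0
```

>>> jog_arm(
  increments=[
    {"travel":[0.01,0,-0.03],"angular":[0,0,0]},
    {"travel":[0.01,0,-0.015],"angular":[0,0,0]},
    {"travel":[0.01,0,-0.004],"angular":[0,0,0]},
    {"travel":[0,0,0],"angular":[0,0,0]},
    {"travel":[0,0,0],"angular":[0,0,0]},
    {"travel":[0,0,0],"angular":[0,0,0]},
  ],
)

```text
clock: 18.5
position: [0.5104, 0.144, 0.0487]
tcp_rot: [-3.141, -0.001, 0.0]
ft_force: [0.9, -0.8, 0.9]
opening: 0.0499
gripper_force: 0.0
```

>>> jog_arm(
  increments=[
    {"travel":[0.007,0,-0.003],"angular":[0,0,0]},
    {"travel":[0.006,0,0],"angular":[0,0,0]},
    {"travel":[0.004,0,0],"angular":[0,0,0]},
    {"travel":[0.002,0,0],"angular":[0,0,0]},
    {"travel":[0.002,0,0],"angular":[0,0,0]},
    {"travel":[0.002,0,0],"angular":[0,0,0]},
    {"travel":[0.002,0,0],"angular":[0,0,0]},
    {"travel":[0.001,0,0],"angular":[0,0,0]},
    {"travel":[0.001,0,0],"angular":[0,0,0]},
    {"travel":[0,0,0],"angular":[0,0,0]},
  ],
)

```text
clock: 19.75
position: [0.5373, 0.144, 0.0449]
tcp_rot: [-3.142, 0.0, 0.0]
ft_force: [0.9, -0.7, -0.7]
opening: 0.0496
gripper_force: 0.0
```

>>> jog_arm(
  increments=[
    {"travel":[-0.01,0,0.005],"angular":[0,0,0]},
    {"travel":[-0.02,0,0.04],"angular":[0,0,0]},
    {"travel":[-0.02,0,0.055],"angular":[0,0,0]},
    {"travel":[-0.02,0,0.06],"angular":[0,0,0]},
    {"travel":[-0.04,-0.03,0.02],"angular":[0,0,0]},
    {"travel":[-0.04,-0.04,0],"angular":[0,0,0]},
    {"travel":[0,-0.055,0],"angular":[0,0,0]},
    {"travel":[0,-0.06,0],"angular":[0,0,0]},
    {"travel":[0,-0.06,0],"angular":[0,0,0]},
    {"travel":[0,-0.06,0],"angular":[0,0,0]},
    {"travel":[0,-0.06,0],"angular":[0,0,0]},
    {"travel":[0,-0.06,0],"angular":[0,0,0]},
  ],
)

```text
clock: 21.25
position: [0.3868, -0.2826, 0.2245]
tcp_rot: [3.141, -0.001, -0.0]
ft_force: [0.3, 0.5, -0.2]
opening: 0.0495
gripper_force: 0.0
```

>>> jog_arm(
  increments=[
    {"travel":[0,-0.04,0],"angular":[0,0,0]},
    {"travel":[0,-0.03,0],"angular":[0,0,0]},
    {"travel":[0,0,0],"angular":[0,0,0]},
  ],
)

```text
clock: 21.62
position: [0.3867, -0.3522, 0.224]
tcp_rot: [-3.141, 0.0, -0.002]
ft_force: [-0.6, 1.3, -0.5]
opening: 0.0496
gripper_force: 0.0
```

Run:
```python
from h import *
c=cams.capture("top")
k=np.array([0.00236589,0.57642961])
for n,(p,an,sz) in measure(c).items(): print(n,p,an,sz,"xoff",p[0]-np.polyval(k,p[1]))
print(manip.state()["position"],manip.state()["clock"])
```

```text
short [0.57703705 0.14449807] 0.01707899573073303 (18.0, 37.0) xoff 0.00026556943871813843
long [ 0.57314616 -0.07544499] 0.016145477573087944 (18.616865158081055, 61.40235137939453) xoff -0.00310495858070714
[ 0.38686815 -0.35091206  0.22394684] 21.675
```

Both tubes are within about 3 mm of the line.

```bash
python3 -c "
from cell import workorder
print(workorder.job_done())"
```

```text
the job is handed in; nothing more can be done
None
```

I rolled both tubes onto the line and handed the job in. At the last check the long tube was about 3 mm off the line and the short one under 1 mm off; no verdict came back from the hand-in.

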